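# Mount a sanding drum and its keyed collar on the bobbin sander

## Task

Put the sanding drum back on the bench sander's upright spindle: stand the drum, which lies on its side, on end on the bench and let go of it, then take it again, turn it until the flat in its bore meets the flat on the spindle, and lower it until it sits fully down on the spindle's flange. Then fit the keyed steel collar over the spindle in the same way, flats together, so that it lies flush on the drum. Leave the other things on the bench where they are.

Things in the scene. Friction and masses are not known exactly. Their poses are not given: they have to be found in the camera images.
- drum: Sanding drum: cylinder 50 mm across, 70 mm long, brown, black and steel ends, 0.15 to 0.31 kg. It starts on its side on the bare bench left of the mat (4 mm lower than the mat). Origin at the cylinder's centre, x axis along the bore. The through bore is D-shaped: 26 mm across with one flat, 9 mm from the axis, on the side of the drum's -z (facing down at the start). Either end may go down.
- collar: Keyed collar: plain steel ring 42 mm across and 18 mm thick, 0.08 to 0.17 kg, lying flat on the mat. Origin at its centre, z axis along the bore. The through bore is D-shaped like the drum's: 26 mm across with one flat, 9 mm from the axis, on the side of the collar's -x. Either face may go down.
- spindle_seat (a point): Point on the spindle's axis at the top of its 44 mm flange, 68 mm above the mat, where the drum sits. z up; the frame turns with the spindle, whose flat faces its -x. From here up the steel spindle is D-shaped, 24 mm across, flat 8 mm from the axis, straight for 81 mm, tapered to 85 mm, then a 15 mm round threaded end to 98 mm. Play: 1 mm all round, about 6 degrees in turn.
- spindle (a joint): Turn of the spindle about its upright axis, rad, growing anticlockwise seen from above; 0 when its flat faces the sander's front. It turns only stiffly (0.3 N m) and stays where it is.
- sander: Grey bench sander, fixed. Origin on the mat under the spindle's axis; its front faces its -x. Its table is 62 mm above the mat and reaches 60 mm in front of the spindle, 98 mm behind and 92 mm to either side. Two slim spare bobbins on posts rise 78 mm above the table, 72 mm behind the spindle and 66 mm to either side.
- sanding_block: cork sanding block wrapped in brown abrasive paper, 65x110x37 mm, flat on the mat; origin at the centre of its underside. Leave it alone.
- safety_glasses: clear safety glasses, 71x151x50 mm; origin at the centre of their underside. Leave it alone.

How it is judged:
By the outcome, as a careful person would: the job done as asked, in the order asked, and still so for the second after the job is handed in, with the robot touching nothing.
It also fails if it takes over 70 s, if anything falls off the work surface, if the arm or the gripper's body presses on something with over 40 N, if the wrist force passes 120 N, or if a joint passes its speed limit or range.

## Robot

A 6-joint arm with a two-finger parallel gripper is mounted at the origin on a cart in front of the work surface, level with it; the furniture and walls round the work are solid. World frame = base frame: x ahead of the robot, y to its left, z up, the work surface at z = 0. Lengths are in m, angles in degrees, forces in N, time in s.
With the tool pointing down it reaches from about 0.325 to 0.875 m from the base axis. Payload 4.4 kg.
Tool frame: the origin (TCP) lies at the very end of the fingers, on their centre line; the grasp point (between the pads) lies 19 mm behind it; z points along the fingers, y is the line along which they close (so a half turn about z gives the same grasp; the last joint's range is limited). The gripper opens to 85 mm and grips with 20 to 120 N. Pads are 22 mm wide; open, the fingers measure 114 mm over their backs; the gripper's body (76 mm by 85 mm) begins 54 mm behind the grasp point. The pads swing forward as they close: fully open they stand 13 mm farther back than shut.
Start: joints at [-71.706, 11.837, 88.321, -0, 79.842, -8.623], TCP at [0.26, -0.513, 0.231] pointing down, gripper open.
Joint ranges: [-156.59, 156.59], [-49.26, 127.26], [12.9, 141.05], [-63.56, 243.56], [4.71, 150.69], [-161.64, 161.64]. Speed limits (degrees/s): [159.86, 159.86, 180, 180, 180, 180].

## Interface

Orientations are given as [roll, pitch, yaw] about the fixed x, y, z axes, in that order (R = Rz(yaw) Ry(pitch) Rx(roll)).
In Python, from station import arm, optics, workorder gives the robot as it stands.
- The arm moves only by the shell command python3 -m jog 'ROWS'. ROWS is JSON, a list that holds one entry, the list of rows, each a list of 5 numbers: the finger opening in cm, from 0 to 8.54, then the shift along the tool's x, y, z in cm, then the turn about the tool's z in rad. A call has 1 to 5 rows; each row shifts and turns the commanded pose from where the row before left it, along the tool's axes as they then stand; what a row does not reach is not made up. A row lasts 1/10 s, in which the tool goes at most 50 mm and 8.59 degrees, less where a joint would pass 70% of its speed; a pose out of reach is approached as far as the arm can. A call is refused whole if a number of a shift passes 5 or a number of a turn 0.15, either way. A call with a gripper value outside its range is refused whole. The fingers move at their own pace and stop on an object; the grip force is fixed at half the most. Time passes only in rows, so rows that do not move let the fingers close. It gives the time, the measured TCP pose, the force, the opening and the grip force at its end, in the units of the state.
- arm.read_state(): the state, without advancing time (a new reading comes with each control period).
- optics.read_camera(name): name is "scene" or "side" or "wrist"; returns (picture, depth): 480x640x3 uint8, blue, green, red; 480x640 float32, m along the optical axis (not along the pixel's ray), 0 where there is no reading.
- optics.camera_params(name): a dict with "intrinsics" (3x3 intrinsics, pixels), "rvec" (rotation vector, rad) and "tvec" (3), from world to camera coordinates, as OpenCV has them; the wrist camera has in their place "mount" (4x4, takes a point from camera to tool coordinates, whose origin is the TCP and whose axes are the flange's). Camera axes: x right, y down, z forward; pixel columns grow to the right and rows downward; lengths in m; the calibration is good to about 2 mm. A picture is of the moment at which its call begins: read the wrist's pose just before it. camera_params takes no time and is no camera call.
- workorder.sign_off(): hands the job in; it is judged then, once.
The state is a dict: "t": time; "joint_pos": joint angles; "dq": joint speeds; "joint_torque": joint torques, N m; "eef_pos": TCP position; "tcp_rot": TCP orientation; "ft_force": force on the tool from outside, world axes, zero at the start; "moment": the same for the moment, N m; "grip_width": opening from 0.0 (shut) to 1.0 (fully open); "grip_force": force on a finger pad.
Only numpy, scipy, OpenCV 4.12 (cv2) and the standard library are available. Lean on these libraries where they do the work, as an engineer would, in place of code of your own. Each camera call takes 0.05 s, during which the arm holds its last target. There are 200 camera calls.

## Working session

There is one attempt and no reset: what is moved stays moved. The work goes in short steps, Python scripts to look and compute and a shell command to move; the robot and the scene stay as the last step left them, time stands still between calls to the robot, and variables do not carry over. Pictures are saved under pics/ and viewed, at most 10 in all, crops included, and the job is handed in when it is done.

```bash
ls; mkdir -p pics
cat > h.py <<'E'
import numpy as np, cv2
from station import arm, optics, workorder
from scipy.spatial.transform import Rotation as R
def T_wc(name, s=None):
    p=optics.camera_params(name)
    if 'mount' in p:
        T=np.eye(4); T[:3,:3]=R.from_euler('xyz',s['tcp_rot'],degrees=True).as_matrix(); T[:3,3]=s['eef_pos']
        return np.array(p['intrinsics']),T@np.array(p['mount'])
    M=np.eye(4); M[:3,:3]=cv2.Rodrigues(np.array(p['rvec'],float))[0]; M[:3,3]=np.ravel(p['tvec'])
    return np.array(p['intrinsics']),np.linalg.inv(M)
def cloud(name):
    s=arm.read_state(); im,d=optics.read_camera(name); K,T=T_wc(name,s)
    v,u=np.mgrid[:480,:640]; P=np.stack([(u-K[0,2])/K[0,0]*d,(v-K[1,2])/K[1,1]*d,d],-1)@T[:3,:3].T+T[:3,3]
    P[d==0]=np.nan
    return im,P
E
python3 - <<'E'
from h import *
print(arm.read_state())
for n in ['scene','side']:
    im,P=cloud(n); cv2.imwrite(f'pics/{n}0.png',im); np.savez(f'{n}0.npz',im=im,P=P)
E
```

```text
pics
{'t': 0.0, 'joint_pos': array([-7.17049181e+01,  1.18862000e+01,  8.84075750e+01,  1.87197503e-03,
        7.98422300e+01, -8.62246134e+00]), 'dq': array([ 0.11185848,  0.03026376, -0.07402771, -0.06269187,  0.04567456,
       -0.05970602]), 'joint_torque': array([-7.63177577e-04, -3.83036649e+01, -2.91594261e+01, -3.61000084e-04,
        1.06326048e-02, -1.19460895e-07]), 'eef_pos': array([ 0.26006253, -0.51195038,  0.23008347]), 'tcp_rot': array([-1.79865808e+02, -2.22112861e-02,  2.69171849e+01]), 'ft_force': array([0.21623394, 0.51314845, 0.32564916]), 'moment': array([ 0.00114563,  0.01853645, -0.04203543]), 'grip_force': 0.0, 'grip_width': 1.004309980720739}
```

View pics/scene0.png

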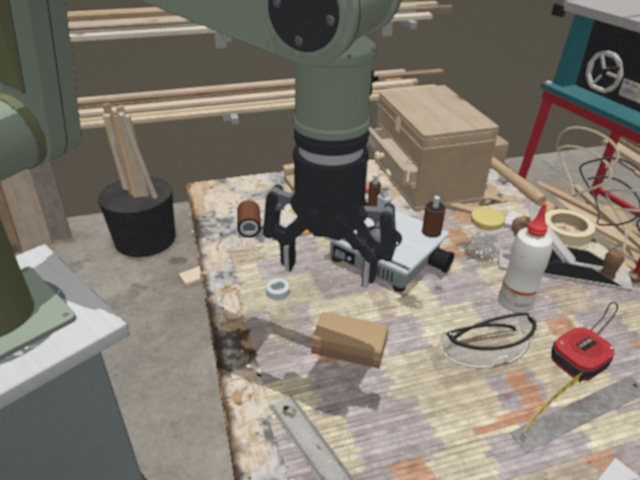

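View pics/side0.png

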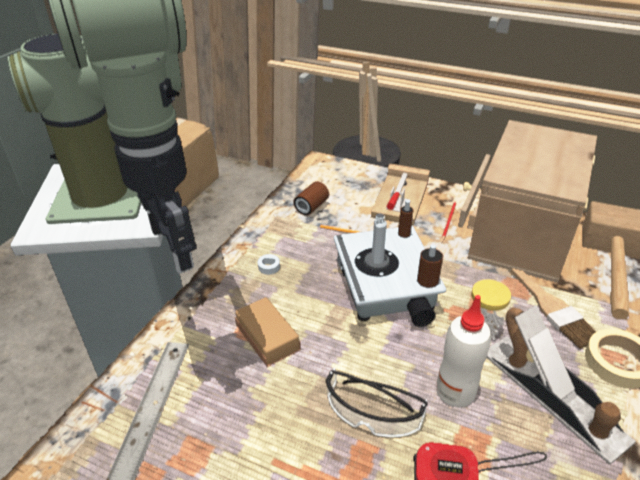

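The scene view shows the drum at (249,218) and the collar at (277,288). The side view shows the drum at (311,198), collar at (269,263) and spindle from (375,262) up to (380,225).

Run:
```python
from h import *
np.set_printoptions(precision=4,suppress=True)
S=np.load('side0.npz')['P']; C=np.load('scene0.npz')['P']
def box(P,u0,u1,v0,v1,z0,z1):
    Q=P[v0:v1,u0:u1].reshape(-1,3); return Q[(Q[:,2]>z0)&(Q[:,2]<z1)]
for n,P,b in [('drum side',S,(285,335,175,220)),('drum scene',C,(230,268,195,242))]:
    Q=box(P,*b,0.012,0.08); c=Q[:,:2].mean(0); w,V=np.linalg.eigh(np.cov(Q[:,:2].T)); 
    a=(Q[:,:2]-c)@V; print(n,len(Q),c,V.T,np.ptp(np.percentile(a,[2,98],axis=0),axis=0),np.nanpercentile(Q[:,2],[1,50,99]))
    top=Q[Q[:,2]>np.percentile(Q[:,2],99)-0.006]; c=top[:,:2].mean(0); w,V=np.linalg.eigh(np.cov(top[:,:2].T)); print(' top',c,V[:,1],np.ptp((top[:,:2]-c)@V[:,1]), np.ptp((top[:,:2]-c)@V[:,0]))
    print(' around z', np.nanmedian(P[b[2]:b[3],b[0]-12:b[0],2]))
for n,P,b in [('col side',S,(250,290,245,282)),('col scene',C,(258,297,270,305))]:
    Q=box(P,*b,0.010,0.04);print(n,len(Q),np.median(Q[:,:2],0),(Q.max(0)+Q.min(0))/2,np.ptp(Q,axis=0),Q[:,2].max())
Q=box(S,360,395,215,275,0.09,0.18); print('spindle',len(Q),np.median(Q,0),Q.min(0),Q.max(0))
Q=box(S,330,445,225,320,0.055,0.0665); print('table',len(Q),cv2.minAreaRect(Q[:,:2].astype(np.float32)),Q[:,2].mean())
Q=box(S,360,395,215,275,0.135,0.18); print('top',len(Q),np.median(Q,0),Q.min(0),Q.max(0))
for n,im,b in [('side',np.load('side0.npz')['im'],(230,455,165,335)),]:
    cv2.imwrite('pics/crop.png',cv2.resize(im[b[2]:b[3],b[0]:b[1]],None,fx=3.5,fy=3.5,interpolation=cv2.INTER_CUBIC))
```

```text
drum side 716 [ 0.4759 -0.0985] [[ 0.5963 -0.8027]
 [-0.8027 -0.5963]] [0.0452 0.0736] [0.0126 0.0371 0.0487]
 top [ 0.4756 -0.0897] [0.6208 0.7839] 0.07449032787565607 0.03439293447093981
 around z -0.0035309540523300598
drum scene 692 [ 0.4671 -0.0963] [[-0.7642  0.6449]
 [ 0.6449  0.7642]] [0.0469 0.0692] [0.0123 0.0389 0.048 ]
 top [ 0.4729 -0.089 ] [0.6114 0.7913] 0.07411571698180508 0.03173089327249001
 around z -0.0037503524751903994
col side 267 [ 0.3783 -0.2887] [ 0.3778 -0.2857  0.0165] [0.0407 0.0405 0.013 ] 0.022992300620207295
col scene 316 [ 0.3739 -0.2859] [ 0.3748 -0.2857  0.0157] [0.0417 0.0432 0.0114] 0.021433622251534445
spindle 477 [ 0.5706 -0.3661  0.1306] [ 0.563  -0.3718  0.0901] [ 0.5841 -0.3485  0.1681]
table 4865 ((0.5904821157455444, -0.3561328947544098), (0.15792810916900635, 0.18700295686721802), 6.012284755706787) 0.06275982585266185
top 213 [ 0.5711 -0.3639  0.151 ] [ 0.5633 -0.3701  0.1351] [ 0.5841 -0.3493  0.1681]
```

View pics/crop.png

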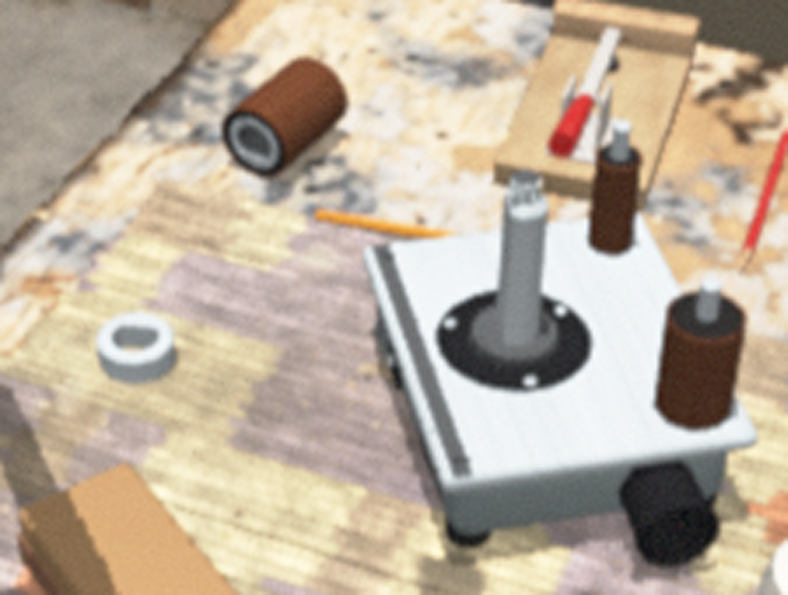

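The crop shows the drum's near bore end at crop (255,140), the collar at (137,347) with its flat on the upper side, and the spindle upright at (520,260). Next I'll look from above with the wrist camera.

```bash
cat >> h.py <<'E'
def to(xyz,yaw=None):
    s=arm.read_state(); M=R.from_euler('xyz',s['tcp_rot'],degrees=True).as_matrix()
    d=M.T@(np.array(xyz)-s['eef_pos'])*100
    print('shift cm',d.round(2),'norm',np.linalg.norm(d).round(1),end=' ')
    if yaw is not None: 
        e=(s['tcp_rot'][2]-yaw+180)%360-180; print('turn rad',round(np.radians(e),3), 'alt(180)',round(np.radians((e+360)%360-180),3),'j6',s['joint_pos'][5].round(1),end='')
    print()
def st():
    s=arm.read_state(); print('t',round(s['t'],2),'p',s['eef_pos'].round(4),'rpy',s['tcp_rot'].round(2),'F',s['ft_force'].round(1),'w',round(s['grip_width'],3),'gf',round(s['grip_force'],1),'j',s['joint_pos'].round(0))
E
python3 -m jog '[[[8.5,3.4,-2.45,0,0],[8.5,3.4,-2.45,0,0],[8.5,3.4,-2.45,0,0],[8.5,3.4,-2.45,0,0],[8.5,3.4,-2.45,0,0]]]'
python3 -m jog '[[[8.5,2.0,-2.45,0,0],[8.5,0,0,0,0],[8.5,0,0,0,0]]]'
python3 - <<'E'
from h import *
print(optics.camera_params('wrist')); st()
im,P=cloud('wrist'); cv2.imwrite('pics/w1.png',im); np.savez('w1.npz',im=im,P=P)
E
```

```text
t: 0.6
eef_pos: [0.3567, -0.3247, 0.2308]
tcp_rot: [-179.9, 0.0, 26.9]
ft_force: [1.3, -0.5, 0.6]
grip_width: 0.996
grip_force: 0.0
t: 0.9
eef_pos: [0.3632, -0.2952, 0.2311]
tcp_rot: [180.0, 0.0, 27.0]
ft_force: [0.3, -0.1, 0.3]
grip_width: 0.993
grip_force: 0.0
{'intrinsics': array([[392.8800845 ,   0.        , 322.62016253],
       [  0.        , 392.8800845 , 235.06787633],
       [  0.        ,   0.        ,   1.        ]]), 'mount': array([[-8.99024210e-04, -9.65264215e-01, -2.61274160e-01,
         6.61227427e-02],
       [ 9.99999513e-01, -7.61616692e-04, -6.27166628e-04,
         8.59449367e-04],
       [ 4.06390741e-04, -2.61274597e-01,  9.65264430e-01,
        -1.42187949e-01],
       [ 0.00000000e+00,  0.00000000e+00,  0.00000000e+00,
         1.00000000e+00]])}
t 0.9 p [ 0.3632 -0.2952  0.2311] rpy [1.7999e+02 3.0000e-02 2.7010e+01] F [ 0.3 -0.1  0.3] w 0.993 gf 0.0 j [-50.  -1. 103.  -0.  79.  13.]
```

View pics/w1.png

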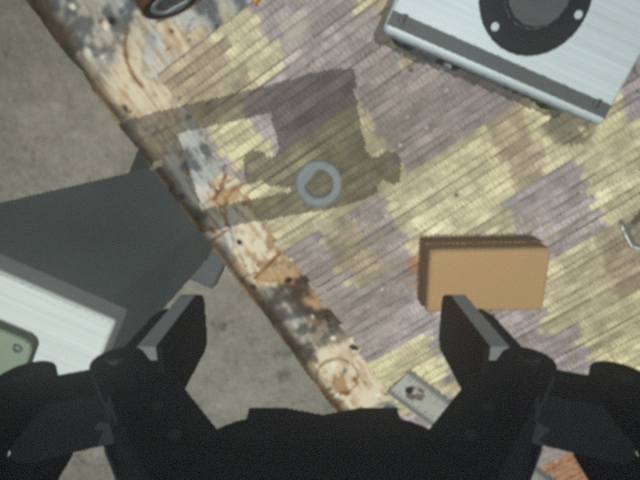

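The collar is at (319,185) with its D-bore visible, and the drum's end is at (165,5). I'll measure the collar, then move over the drum and over the spindle.

```bash
cat >> h.py <<'E'
def ring(im,T,K,z,c,rin=(0.005,0.0165),S=0.0002,half=0.035,save=None):
    "rectify plane z round c to a metric patch (x right,y up); returns patch"
    n=int(2*half/S); g=(np.arange(n)-n/2)*S
    X=np.stack(np.broadcast_arrays(c[0]+g[None,:],c[1]-g[:,None],z),-1).reshape(-1,3)
    Y=(X-T[:3,3])@T[:3,:3]; uv=(Y/Y[:,2:])@K.T
    p=cv2.remap(im,uv[:,0].reshape(n,n).astype(np.float32),uv[:,1].reshape(n,n).astype(np.float32),cv2.INTER_CUBIC)
    if save: cv2.imwrite(save,p)
    return p
E
python3 - <<'E'
from h import *
np.set_printoptions(precision=4,suppress=True)
f=np.load('w1.npz'); im,P=f['im'],f['P']
Q=P[150:220,280:360].reshape(-1,3); t=Q[(Q[:,2]>0.015)&(Q[:,2]<0.022)]
print(len(t),t[:,2].mean())
c,_,_=cv2.fitEllipse(cv2.convexHull(t[:,:2].astype(np.float32)*1000)); print(c,_)
c=np.array(c)/1000
K,T=T_wc('wrist',arm.read_state())
p=ring(im,T,K,0.018,c,save='pics/col.png')
# inner edge by angle: gradient of brightness
g=cv2.cvtColor(p,cv2.COLOR_BGR2GRAY).astype(float); pol=cv2.warpPolar(g,(150,72),(175,175),150,cv2.INTER_LINEAR)
for i in range(0,72,4): print(-i*5, pol[i:i+4].mean(0)[20:125:7].astype(int))
D=P[0:30,110:215].reshape(-1,3); D=D[(D[:,2]>0.02)]; print('drum pts',len(D),D.mean(0))
Tt=P[0:130,380:640].reshape(-1,3); Tt=Tt[abs(Tt[:,2]-.062)<.004]; print(Tt.mean(0))
E
```

```text
1096 0.017439268039915367
(377.2549133300781, -284.37457275390625) 121.66143798828125
0 [114 110 112 111 108 108 105 121 137 138 138 133 120 105 103]
-20 [112 110 112 111 106 110 108 122 137 139 140 137 123 106  99]
-40 [110 107 106 109 105 104 107 119 136 141 141 139 127 113 107]
-60 [108 108 110 111 112 112 108 118 137 140 140 137 123 107 104]
-80 [111 112 115 117 114 108 101 116 136 141 139 134 124 114 112]
-100 [118 122 122 118 109 101 102 120 136 140 137 131 119 111 107]
-120 [115 117 115 113 107 101 106 126 137 140 138 133 120 113 110]
-140 [112 117 115 111 109 101 109 131 141 141 139 132 122 122 134]
-160 [107 110 112 115 110 103 111 130 137 138 137 127 118 117 119]
-180 [104 104 107 107 106 101 115 133 138 137 135 126 119 120 120]
-200 [110 110 109 107 105 101 115 129 133 135 132 121 117 119 123]
-220 [110 110 109 110 108 103 117 133 136 136 132 121 116 117 118]
-240 [105 107 109 101 112 123 132 136 133 135 131 121 111 110 112]
-260 [104 102 105 112 129 135 134 135 135 138 135 124 112 109 111]
-280 [107 103 106 114 133 136 135 135 138 139 135 124 116 130 142]
-300 [110 102 106 109 121 133 136 134 136 138 138 128 118 133 142]
-320 [109 105 103  98 104 112 122 134 137 136 136 130 112 108 116]
-340 [113 109 107 103  99 101 106 125 134 138 137 131 117 107 105]
drum pts 304 [ 0.4422 -0.1033  0.0329]
[ 0.5421 -0.3754  0.0618]
```

Run:
```python
from h import *
to([0.43,-0.145,0.231],52)
```

```text
shift cm [ 1.281e+01 -1.043e+01  1.000e-02] norm 16.5 turn rad -0.438 alt(180) 2.704 j6 13.3
```

View pics/col.png

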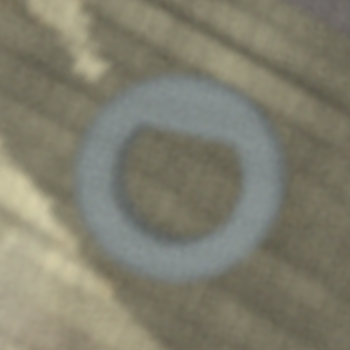

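The flat of the collar runs from (148,123) to (230,140) in the patch, so it faces about 78° in world. Ring centre is at patch (180,178), about (0.378,-0.285). Now to the drum.

```bash
python3 -m jog '[[[8.5,3.2,-2.6,0,0],[8.5,3.2,-2.6,0,0],[8.5,3.2,-2.6,0,0],[8.5,3.2,-2.6,0,0],[8.5,0,0,0,-0.146]]]' >/dev/null
python3 -m jog '[[[8.5,0,0,0,-0.146],[8.5,0,0,0,-0.146],[8.5,0,0,0,0],[8.5,0,0,0,0]]]' >/dev/null
python3 - <<'E'
from h import *
np.set_printoptions(precision=4,suppress=True)
st()
im,P=cloud('wrist'); cv2.imwrite('pics/w2.png',im); np.savez('w2.npz',im=im,P=P)
m=(P[...,2]>0.012)&(P[...,2]<0.07)&(np.abs(P[...,0]-0.474)<.06)&(np.abs(P[...,1]+.09)<.06)
Q=P[m]; top=Q[Q[:,2]>0.036]
r=cv2.minAreaRect(top[:,:2].astype(np.float32)*1000); print(len(Q),len(top),r, top[:,2].max())
B=P[(np.abs(P[...,0]-0.474)<.1)&(np.abs(P[...,1]+.09)<.1)&(P[...,2]<0.01)]; print(np.percentile(B[:,2],[5,30,50,70,95]))
M=B[B[:,2]>-0.0015]; print('mat nearest to drum', M[np.argsort(np.hypot(M[:,0]-.44,M[:,1]+.13))[:2000:200]])
E
```

```text
t 1.85 p [ 0.4302 -0.146   0.2312] rpy [-180.      0.01   51.74] F [-0.5  0.4  0.8] w 0.994 gf 0.0 j [-30.  -3. 104.  -0.  79.   9.]
5202 4289 ((475.6088562011719, -86.87357330322266), (70.15635681152344, 40.698097229003906), 52.06096649169922) 0.04818465660020643
[-0.0057 -0.0048 -0.0043 -0.0037  0.0005]
mat nearest to drum [[ 0.4371 -0.136  -0.0005]
 [ 0.4346 -0.1452 -0.001 ]
 [ 0.4197 -0.1332 -0.0003]
 [ 0.416  -0.1331 -0.0013]
 [ 0.4332 -0.1564 -0.0004]
 [ 0.45   -0.1582  0.0011]
 [ 0.4079 -0.1264 -0.0004]
 [ 0.4055 -0.1308 -0.0008]
 [ 0.4161 -0.1577  0.0007]
 [ 0.4149 -0.1592  0.0009]]
```

View pics/w2.png

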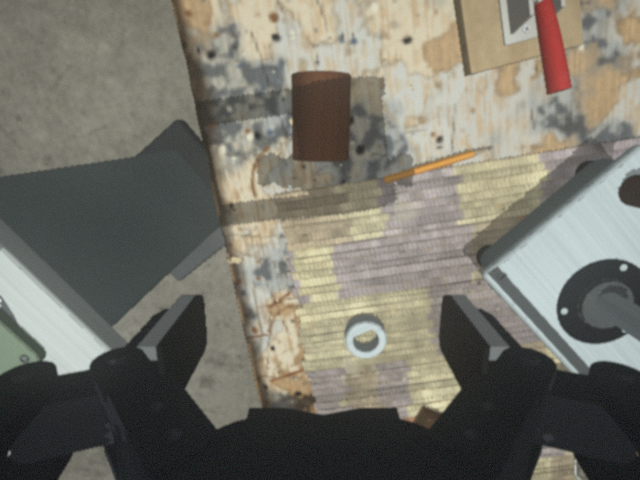

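The drum lies at (321,116), with its axis along the tool's x and a clear space all round. Its measured length, height and bench level all agree with the given sizes. I'll pinch its far end.

Run:
```python
from h import *
to([0.5002,-0.0553,0.001],52.06)
```

```text
shift cm [11.45 -0.1  23.02] norm 25.7 turn rad -0.005 alt(180) 3.137 j6 8.6
```

```bash
python3 -m jog '[[[8.5,3.8,0,0,-0.005],[8.5,3.8,0,0,0],[8.5,3.85,-0.1,3.0,0],[8.5,0,0,5,0],[8.5,0,0,5,0]]]' >/dev/null
python3 -m jog '[[[8.5,0,0,4,0],[8.5,0,0,3,0],[8.5,0,0,2,0],[8.5,0,0,1,0],[8.5,0,0,0,0]]]' 
python3 -m jog '[[[4.5,0,0,0,0],[4.5,0,0,0,0],[4.5,0,0,0,0],[4.5,0,0,0,0],[4.5,0,0,0,0]]]' 
python3 -m jog '[[[4.5,0,0,-1,0],[4.5,0,0,-2,0],[4.5,0,0,-3,0],[4.5,0,0,-3,0],[4.5,0,0,0,0]]]'
python3 - <<'E'
from h import *
st()
im,P=cloud('side'); 
im2,P2=cloud('wrist');np.savez('w3.npz',im=im2,P=P2)
cv2.imwrite('pics/s3.png',np.hstack([cv2.resize(im[130:280,230:380],(400,400)),cv2.resize(im2[100:400,170:470],(400,400))]))
E
```

```text
t: 2.9
eef_pos: [0.4985, -0.0539, -0.0]
tcp_rot: [-179.8, 0.1, 52.2]
ft_force: [0.3, -0.7, -0.1]
grip_width: 1.0
grip_force: 0.0
t: 3.4
eef_pos: [0.501, -0.0542, 0.0033]
tcp_rot: [179.8, -0.1, 52.3]
ft_force: [-1.8, 0.3, 5.9]
grip_width: 0.553
grip_force: 60.5
t: 3.9
eef_pos: [0.5038, -0.0549, 0.0967]
tcp_rot: [179.4, -0.2, 52.3]
ft_force: [0.9, -0.7, -0.6]
grip_width: 0.556
grip_force: 61.9
t 3.9 p [ 0.5038 -0.0549  0.0967] rpy [179.4   -0.24  52.3 ] F [ 0.9 -0.7 -0.6] w 0.556 gf 61.9 j [-16.  12. 105.   0.  62.  22.]
```

View pics/s3.png

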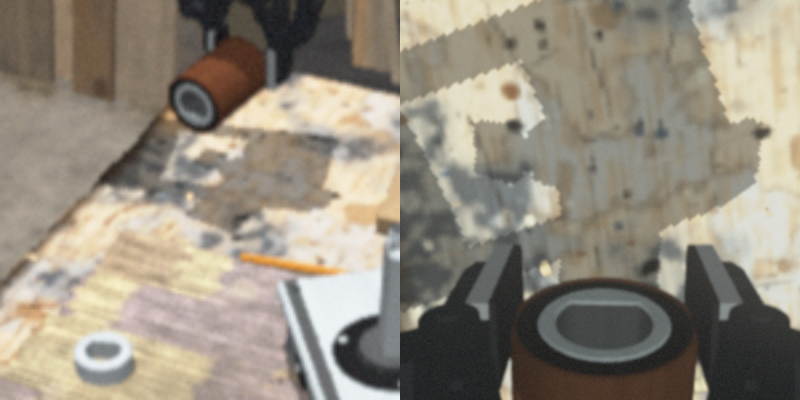

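The drum hangs from its far end and has swung partway down. In the wrist half, the end face is open to the camera at (605,325), with its flat toward tool +x. I'll measure the tilt.

```bash
cat >> h.py <<'E'
def tilt(P,im,s):
    "fit planes/axis of drum in tool frame: end face points"
    M=R.from_euler('xyz',s['tcp_rot'],degrees=True).as_matrix(); L=(P-s['eef_pos'])@M
    m=(np.abs(L[...,1])<0.024)&(L[...,0]>-0.05)&(L[...,0]<0.05)&(L[...,2]>-0.05)&(L[...,2]<0.02)
    g=im.astype(int); grey=(np.ptp(g,axis=-1)<25)
    Q=L[m&grey]; best=None; rng=np.random.default_rng(0)
    for _ in range(300):
        a,b,c=Q[rng.integers(len(Q),size=3)]; n=np.cross(b-a,c-a); l=np.linalg.norm(n)
        if l<1e-6: continue
        k=np.abs((Q-a)@n/l)<0.0015
        if best is None or k.sum()>best.sum(): best=k
    F=Q[best]; n=np.linalg.svd(F-F.mean(0))[2][2]; n*=-np.sign(n[2])
    print('face pts',len(F),'centre(tool)',F.mean(0).round(4),'ext',np.ptp(F,axis=0).round(4),'normal',n.round(3),'angle from up',np.degrees(np.arccos(-n[2])).round(1))
E
python3 - <<'E'
from h import *
f=np.load('w3.npz'); tilt(f['P'],f['im'],arm.read_state()); st()
E
```

```text
face pts 6271 centre(tool) [-0.0063  0.0007 -0.0214] ext [0.0039 0.0465 0.0494] normal [ 0.999  0.024 -0.021] angle from up 88.8
t 4.0 p [ 0.5002 -0.054   0.0925] rpy [ 1.7986e+02 -6.0000e-02  5.2300e+01] F [-0.7  0.4 -2.6] w 0.554 gf 61.9 j [-16.  13. 106.   0.  62.  22.]
```

The end face is still vertical (its normal lies along tool x), so the grip holds the drum level and it needs coaxing. Gravity can swing it if the grip gets lighter, so I'll test whether easing the fingers lowers the grip force, keeping close to the bench.

```bash
python3 -m jog '[[[4.5,0,0,4,0],[4.5,0,0,2.7,0],[4.6,0,0,0,0],[4.6,0,0,0,0]]]' | grep -v rot
for i in 1; do python3 -m jog '[[[4.7,0,0,0,0],[4.7,0,0,0,0]]]' | grep -v rot; python3 -m jog '[[[4.72,0,0,0,0],[4.72,0,0,0,0]]]'| grep -v rot;  python3 -m jog '[[[4.74,0,0,0,0],[4.74,0,0,0,0]]]'| grep -v rot; done
python3 - <<'E'
from h import *
s=arm.read_state(); im,P=cloud('wrist'); tilt(P,im,s)
E
```

```text
t: 4.4
eef_pos: [0.498, -0.0534, 0.023]
ft_force: [0.3, 0.5, -1.1]
grip_width: 0.554
grip_force: 62.3
t: 4.6
eef_pos: [0.501, -0.0543, 0.0258]
ft_force: [-0.2, 0.1, -0.4]
grip_width: 0.553
grip_force: 61.3
t: 4.8
eef_pos: [0.5003, -0.0541, 0.0252]
ft_force: [-0.2, 0.4, -1.4]
grip_width: 0.557
grip_force: 56.4
t: 5.0
eef_pos: [0.4997, -0.0539, 0.0245]
ft_force: [0.4, -0.2, -1.1]
grip_width: 0.558
grip_force: 51.7
face pts 6486 centre(tool) [-0.007  -0.0005 -0.0197] ext [0.0045 0.0479 0.0497] normal [ 0.999  0.025 -0.024] angle from up 88.6
```

Easing the fingers does lower the force, by about 2.4 N per 0.1 mm. I'll keep easing in small steps.

```bash
python3 -m jog '[[[4.8,0,0,0,0],[4.8,0,0,0,0]]]' | grep grip
python3 -m jog '[[[4.84,0,0,0,0],[4.84,0,0,0,0]]]'| grep grip
python3 - <<'E'
from h import *
s=arm.read_state(); im,P=cloud('wrist'); tilt(P,im,s)
E
python3 -m jog '[[[4.87,0,0,0,0],[4.87,0,0,0,0]]]'| grep grip
python3 - <<'E'
from h import *
s=arm.read_state(); im,P=cloud('wrist'); tilt(P,im,s)
E
python3 -m jog '[[[4.89,0,0,0,0],[4.89,0,0,0,0]]]'| grep grip
python3 - <<'E'
from h import *
s=arm.read_state(); im,P=cloud('wrist'); tilt(P,im,s)
E
```

```text
grip_width: 0.563
grip_force: 38.0
grip_width: 0.568
grip_force: 29.4
face pts 6718 centre(tool) [-0.0071 -0.0005 -0.0199] ext [0.0043 0.048  0.0494] normal [ 0.999  0.023 -0.039] angle from up 87.8
grip_width: 0.571
grip_force: 23.2
face pts 6772 centre(tool) [-0.0071 -0.0005 -0.0199] ext [0.0053 0.048  0.0496] normal [ 0.999  0.025 -0.048] angle from up 87.3
grip_width: 0.575
grip_force: 19.2
face pts 7018 centre(tool) [-0.0072 -0.0004 -0.0199] ext [0.0058 0.048  0.0496] normal [ 0.997  0.025 -0.076] angle from up 85.7
```

It is starting to swing: 88.6° to 85.7° from upright.

```bash
cat > t.py <<'E'
from h import *
s=arm.read_state(); im,P=cloud('wrist'); tilt(P,im,s); print(round(s['t'],2),s['eef_pos'].round(4),s['grip_width'].round(3),round(s['grip_force'],1))
E
python3 -m jog '[[[4.91,0,0,0,0],[4.91,0,0,0,0]]]'>/dev/null; python3 t.py
python3 -m jog '[[[4.92,0,0,0,0],[4.92,0,0,0,0]]]'>/dev/null; python3 t.py
python3 -m jog '[[[4.92,0,0,0,0],[4.92,0,0,0,0],[4.92,0,0,0,0]]]'>/dev/null; python3 t.py
```

```text
face pts 7194 centre(tool) [-0.0073 -0.0002 -0.02  ] ext [0.0069 0.048  0.0489] normal [ 0.995  0.024 -0.1  ] angle from up 84.2
face pts 7219 centre(tool) [-0.0073 -0.0002 -0.02  ] ext [0.0069 0.048  0.0501] normal [ 0.994  0.026 -0.105] angle from up 84.0
face pts 7224 centre(tool) [-0.0073 -0.0002 -0.02  ] ext [0.007  0.048  0.0494] normal [ 0.994  0.025 -0.106] angle from up 83.9Traceback (most recent call last):
  File "t.py", line 2, in <module>
    s=arm.read_state(); im,P=cloud('wrist'); tilt(P,im,s); print(round(s['t'],2),s['eef_pos'].round(4),s['grip_width'].round(3),round(s['grip_force'],1))
                                                                                                       ^^^^^^^^^^^^^^^^^^^^^
AttributeError: 'float' object has no attribute 'round'
Traceback (most recent call last):
  File "t.py", line 2, in <module>
    s=arm.read_state(); im,P=cloud('wrist'); tilt(P,im,s); print(round(s['t'],2),s['eef_pos'].round(4),s['grip_width'].round(3),round(s['grip_force'],1))
                                                                                                       ^^^^^^^^^^^^^^^^^^^^^
AttributeError: 'float' object has no attribute 'round'
Traceback (most recent call last):
  File "t.py", line 2, in <module>
    s=arm.read_state(); im,P=cloud('wrist'); tilt(P,im,s); print(round(s['t'],2),s['eef_pos'].round(4),s['grip_width'].round(3),round(s['grip_force'],1))
                                                                                                       ^^^^^^^^^^^^^^^^^^^^^
AttributeError: 'float' object has no attribute 'round'
```

```bash
sed -i "s/s\['grip_width'\].round(3)/round(s['grip_width'],3)/" t.py
python3 -m jog '[[[4.92,0,0,-1,0],[4.92,0,0,-1.3,0],[4.93,0,0,0,0],[4.93,0,0,0,0]]]'>/dev/null; python3 t.py
python3 -m jog '[[[4.94,0,0,0,0],[4.94,0,0,0,0]]]'>/dev/null; python3 t.py
python3 -m jog '[[[4.95,0,0,0,0],[4.95,0,0,0,0]]]'>/dev/null; python3 t.py
```

```text
face pts 8919 centre(tool) [-0.0079 -0.     -0.02  ] ext [0.0184 0.048  0.0464] normal [ 0.942  0.024 -0.334] angle from up 70.5
7.25 [ 0.5005 -0.0541  0.0484] 0.577 11.7
face pts 10358 centre(tool) [-0.0084  0.0003 -0.0188] ext [0.0329 0.048  0.0362] normal [ 0.737  0.02  -0.676] angle from up 47.5
7.5 [ 0.4992 -0.0537  0.0469] 0.579 10.1
face pts 10408 centre(tool) [-0.0084  0.0003 -0.0186] ext [0.0339 0.048  0.0351] normal [ 0.712  0.02  -0.702] angle from up 45.4
7.75 [ 0.4994 -0.0538  0.0471] 0.582 8.3
```

```bash
python3 -m jog '[[[4.95,0,0,-1.2,0],[4.95,0,0,0,0]]]'>/dev/null; python3 t.py
python3 -m jog '[[[4.96,0,0,0,0],[4.96,0,0,0,0]]]'>/dev/null; python3 t.py
python3 -m jog '[[[4.97,0,0,0,0],[4.97,0,0,0,0]]]'>/dev/null; python3 t.py
```

```text
face pts 10517 centre(tool) [-0.0085  0.0002 -0.0183] ext [0.0375 0.048  0.0305] normal [ 0.618  0.017 -0.786] angle from up 38.2
8.0 [ 0.5012 -0.0543  0.0611] 0.58 8.4
face pts 10469 centre(tool) [-0.0084  0.0003 -0.0181] ext [0.039  0.048  0.0286] normal [ 0.569  0.016 -0.822] angle from up 34.7
8.25 [ 0.4995 -0.0538  0.0593] 0.58 6.7
face pts 10179 centre(tool) [-0.009   0.0004 -0.0178] ext [0.0451 0.048  0.0181] normal [ 0.341  0.009 -0.94 ] angle from up 19.9
8.5 [ 0.4994 -0.0538  0.0591] 0.587 5.3
```

```bash
python3 -m jog '[[[4.97,0,0,-0.8,0],[4.97,0,0,0,0]]]'>/dev/null; python3 t.py
python3 -m jog '[[[4.975,0,0,0,0],[4.975,0,0,0,0]]]'>/dev/null; python3 t.py
python3 -m jog '[[[4.98,0,0,0,0],[4.97,0,0,0,0]]]'>/dev/null; python3 t.py
```

```text
face pts 10149 centre(tool) [-0.009   0.0007 -0.0177] ext [0.0455 0.0479 0.0177] normal [ 0.334  0.013 -0.943] angle from up 19.5
8.75 [ 0.5006 -0.0541  0.0685] 0.586 5.3
face pts 10163 centre(tool) [-0.009   0.0006 -0.0177] ext [0.0454 0.048  0.0173] normal [ 0.333  0.011 -0.943] angle from up 19.4
9.0 [ 0.4995 -0.0538  0.0673] 0.584 4.4
face pts 10182 centre(tool) [-0.0092  0.0005 -0.0177] ext [0.0457 0.048  0.0167] normal [ 0.311  0.01  -0.95 ] angle from up 18.1
9.25 [ 0.4995 -0.0538  0.0672] 0.582 4.2
```

The drum is now about 18° from upright. I'll firm up the grip slightly, then set its lower edge on the bench and rock it flat while moving over it.

```bash
python3 -m jog '[[[4.93,0,0,1.0,0],[4.93,0,0,0.9,0],[4.93,0,0,0,0]]]'|grep -A1 -E 'pos|force'; python3 t.py
python3 -m jog '[[[4.93,-0.5,0,0.1,0],[4.93,-0.5,0,0.1,0],[4.93,-0.5,0,0.1,0]]]'|grep -E 'pos|force'; python3 t.py
```

```text
eef_pos: [0.5001, -0.0541, 0.0479]
tcp_rot: [180.0, -0.0, 52.3]
ft_force: [0.6, 0.5, 1.9]
grip_width: 0.576
grip_force: 9.8
face pts 9947 centre(tool) [-0.0087  0.0005 -0.0201] ext [0.0435 0.048  0.0157] normal [ 0.304  0.013 -0.953] angle from up 17.7
9.6 [ 0.5001 -0.0541  0.0479] 0.576 9.8
eef_pos: [0.4904, -0.0662, 0.0454]
ft_force: [0.7, -0.5, 2.6]
grip_force: 10.6
face pts 9319 centre(tool) [-0.0101  0.0006 -0.0208] ext [0.0471 0.048  0.0064] normal [ 0.074  0.008 -0.997] angle from up 4.3
9.95 [ 0.4904 -0.0662  0.0454] 0.576 10.6
```

```bash
python3 -m jog '[[[4.93,-0.3,0,0.05,0],[4.93,-0.2,0,0.1,0],[4.93,0,0,0.1,0],[4.93,0,0,0,0]]]'|grep -E 'pos|force'; python3 t.py
```

```text
eef_pos: [0.4874, -0.0697, 0.0438]
ft_force: [-3.8, 0.7, 10.7]
grip_force: 11.3
face pts 9111 centre(tool) [-0.0108  0.0004 -0.0212] ext [0.0475 0.048  0.0038] normal [-0.003  0.003 -1.   ] angle from up 0.2
10.4 [ 0.4874 -0.0697  0.0438] 0.581 11.3
```

The drum is upright to within 0.2°. Let go, raise, and check.

```bash
python3 -m jog '[[[5.2,0,0,0,0],[6.5,0,0,0,0],[8.5,0,0,0,0],[8.5,0,0,0,0]]]'|grep -E 'pos|force'
python3 -m jog '[[[8.5,0,0,-3,0],[8.5,0,0,-5,0],[8.5,0,0,-4,0],[8.5,0,0,0,0],[8.5,0,0,0,0]]]'|grep -E 'pos|force'
cat > top.py <<'E'
from h import *
import sys
np.set_printoptions(precision=4,suppress=True)
# usage: top.py zface cx cy rout name
z,cx,cy,ro=map(float,sys.argv[1:5]); nm=sys.argv[5]
s=arm.read_state(); im,P=cloud('wrist'); K,T=T_wc('wrist',s)
m=(np.abs(P[...,2]-z)<0.004)&(np.hypot(P[...,0]-cx,P[...,1]-cy)<ro+.02)
Q=P[m]; c,d,_=cv2.fitEllipse(cv2.convexHull(Q[:,:2].astype(np.float32)*1000)); print('n',len(Q),'z',Q[:,2].mean(),'c',np.array(c)/1000,'d',d)
n=cv2.cvtColor(ring(im,T,K,z,np.array(c)/1000),cv2.COLOR_BGR2GRAY)
ring(im,T,K,z,np.array(c)/1000,save=f'pics/{nm}.png'); np.savez(nm+'.npz',im=im,P=P,z=z,c=c)
st()
E
python3 top.py 0.066 0.479 -0.078 0.025 drumtop
```

```text
eef_pos: [0.4868, -0.0695, 0.0423]
ft_force: [0.6, -0.4, -0.2]
grip_force: 0.0
eef_pos: [0.4881, -0.0699, 0.1639]
ft_force: [-0.1, -0.6, -0.5]
grip_force: 0.0
n 3498 z 0.06494822779663564 c [ 0.4799 -0.0801] d (49.680233001708984, 50.325504302978516)
t 11.4 p [ 0.4868 -0.0695  0.1622] rpy [-179.95    0.02   52.3 ] F [-0.  -0.   0.2] w 0.991 gf 0.0 j [-18.   6. 104.   0.  70.  19.]
```

View pics/drumtop.png

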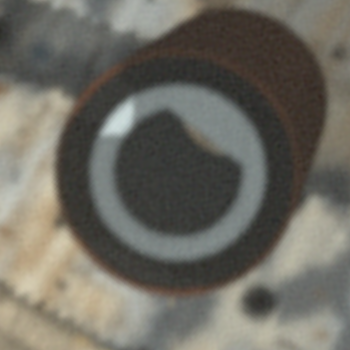

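In the patch the flat runs (170,112) to (242,163), so it faces about 54° in world, and the drum stands free at about (0.480,-0.080). Now the spindle from above, to get its turn.

Run:
```python
from h import *
to([0.553,-0.382,0.24],52.3)
```

```text
shift cm [-20.68  24.34  -7.79] norm 32.9 turn rad 0.0 alt(180) -3.142 j6 19.5
```

```bash
python3 -m jog '[[[8.5,0,0,-4,0],[8.5,-2,2.2,-3.8,0],[8.5,-3.1,3.7,0,0],[8.5,-3.1,3.7,0,0],[8.5,-3.1,3.7,0,0]]]'>/dev/null
python3 -m jog '[[[8.5,-3.1,3.7,0,0],[8.5,-3.1,3.7,0,0],[8.5,-3.2,3.64,0,0],[8.5,0,0,0,0],[8.5,0,0,0,0]]]'|grep -E 'pos|force'
python3 - <<'E'
from h import *
np.set_printoptions(precision=4,suppress=True)
st(); s=arm.read_state(); im,P=cloud('wrist'); K,T=T_wc('wrist',s); np.savez('sp.npz',im=im,P=P,K=K,T=T)
near=np.hypot(P[...,0]-.571,P[...,1]+.358)<.05
for lo,hi in [(.08,.11),(.11,.13),(.13,.147),(.147,.152),(.152,.162),(.162,.17),(.065,.07)]:
    Q=P[near&(P[...,2]>lo)&(P[...,2]<hi)]; print(lo,len(Q),Q.mean(0),Q.min(0)[:2],Q.max(0)[:2])
t=P[(np.abs(P[...,2]-.062)<.003)]; print(cv2.minAreaRect(t[:,:2].astype(np.float32)))
a=ring(im,T,K,.149,(.571,-.358)); b=ring(im,T,K,.166,(.571,-.358))
v,u=np.where(near&(P[...,2]>.1)); print(u.min(),u.max(),v.min(),v.max())
cv2.imwrite('pics/sp.png',np.hstack([a,b])); cv2.imwrite('pics/w5.png',im)
E
```

```text
eef_pos: [0.552, -0.3825, 0.2367]
ft_force: [0.2, 1.0, 0.0]
grip_force: 0.0
t 12.4 p [ 0.552  -0.3825  0.2367] rpy [-179.62   -0.05   52.18] F [0.2 1.  0. ] w 0.995 gf 0.0 j [-42.  24.  73.   0.  84.  -4.]
0.08 90 [ 0.5786 -0.3502  0.0955] [ 0.5678 -0.3606] [ 0.5836 -0.346 ]
0.11 77 [ 0.5782 -0.35    0.1203] [ 0.5669 -0.361 ] [ 0.5837 -0.346 ]
0.13 85 [ 0.5784 -0.3505  0.139 ] [ 0.5668 -0.3615] [ 0.5836 -0.346 ]
0.147 467 [ 0.5749 -0.3563  0.1501] [ 0.5631 -0.3699] [ 0.5835 -0.346 ]
0.152 149 [ 0.5758 -0.3545  0.1541] [ 0.566 -0.366] [ 0.5811 -0.3486]
0.162 565 [ 0.5718 -0.3578  0.1651] [ 0.5643 -0.3653] [ 0.579  -0.3508]
0.065 1119 [ 0.5761 -0.3521  0.0676] [ 0.5498 -0.387 ] [ 0.6107 -0.3198]
((0.6143746376037598, -0.4249526262283325), (0.19131532311439514, 0.3588983118534088), 20.53913688659668)
100 541 163 479
```

View pics/sp.png

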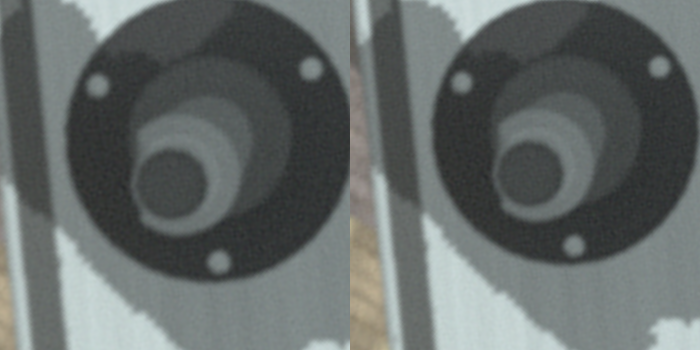

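The spindle's flat is the straight left side of the shoulder, (138,130) to (143,222) in the left patch, so it faces roughly -x. I'll refine both flats by edge fits.

```bash
cat > fl.py <<'E'
from h import *
np.set_printoptions(precision=2,suppress=True)
def flat(p,ang0,d0,half,c,S=0.0002,pol=+1):
    "rotate patch so that direction ang0 points right; find edge columns near d0 along |t|<half; p centred 175,175 ; c= axis in patch px; pol=+1 dark->bright outward"
    M=cv2.getRotationMatrix2D((float(c[0]),float(c[1])),-ang0,1.0); M[:,2]+=np.array([175-c[0],175-c[1]])
    g=cv2.GaussianBlur(cv2.warpAffine(cv2.cvtColor(p,cv2.COLOR_BGR2GRAY),M,(350,350)).astype(np.float32),(0,0),2)
    gx=pol*np.gradient(g,axis=1); r=np.arange(int(175-half/S),int(175+half/S)); lo,hi=int(175+(d0-.004)/S),int(175+(d0+.004)/S)
    w=gx[r][:,lo:hi]; e=lo+w.argmax(1); k=w.max(1)>0.4*np.median(w.max(1))
    for _ in range(6):
        f=np.polyfit(r[k],e[k],1); res=e-np.polyval(f,r); k=np.abs(res)<2.5
    d=(np.polyval(f,175)-175)*S
    a=ang0+np.degrees(np.arctan(f[0])); return round(a,2),round(d*1000,2),k.sum(),len(r)
if __name__=='__main__':
    f=np.load('sp.npz'); 
    for z in (.149,.1505): 
        p=ring(f['im'],f['T'],f['K'],z,(.5718,-.3578))
        for a0 in (180,184,188): print('spindle',z,flat(p,a0,.008,.006,(175,175),pol=-1))
    p=cv2.imread('pics/drumtop.png')
    for a0 in (50,54,58): print('drum',flat(p,a0,.009,.007,(180,173)))
    p=cv2.imread('pics/col.png')
    for a0 in (74,78,82): print('collar',flat(p,a0,.009,.007,(180,178)))
E
python3 fl.py
```

```text
spindle 0.149 (np.float64(167.57), np.float64(9.47), np.int64(46), 60)
spindle 0.149 (np.float64(169.75), np.float64(9.51), np.int64(45), 60)
spindle 0.149 (np.float64(175.54), np.float64(9.62), np.int64(42), 60)
spindle 0.1505 (np.float64(168.48), np.float64(9.25), np.int64(45), 60)
spindle 0.1505 (np.float64(176.86), np.float64(9.29), np.int64(43), 60)
spindle 0.1505 (np.float64(174.6), np.float64(9.46), np.int64(41), 60)
drum (np.float64(51.02), np.float64(7.54), np.int64(32), 70)
drum (np.float64(48.59), np.float64(7.25), np.int64(43), 70)
drum (np.float64(49.79), np.float64(7.33), np.int64(43), 70)
collar (np.float64(77.17), np.float64(8.95), np.int64(62), 70)
collar (np.float64(77.85), np.float64(8.97), np.int64(61), 70)
collar (np.float64(76.85), np.float64(8.97), np.int64(62), 70)
```

The collar fit is solid (77.3°, 8.97 mm), but the spindle fit is spoiled by the thread in front of it. I'll look at the spindle's flat from its own side.

```bash
python3 -m jog '[[[8.5,-3.2,-2.6,-0.5,0],[8.5,-3.2,-2.6,-0.5,0],[8.5,-3.1,-2.6,0,0],[8.5,0,0,0,0],[8.5,0,0,0,0]]]'|grep -E 'pos|force'
python3 - <<'E'
from h import *
np.set_printoptions(precision=4,suppress=True)
st(); s=arm.read_state(); im,P=cloud('wrist'); K,T=T_wc('wrist',s); np.savez('sp2.npz',im=im,P=P,K=K,T=T)
near=np.hypot(P[...,0]-.572,P[...,1]+.358)<.016
m=near&(P[...,2]>.078)&(P[...,2]<.146); Q=P[m]; print(len(Q)); 
c=np.array([.5718,-.3578]); d=Q[:,:2]-c; r=np.hypot(*d.T); a=np.degrees(np.arctan2(d[:,1],d[:,0]))%360
for A in range(90,360,15):
    k=(a>=A)&(a<A+15); 
    if k.sum(): print(A,k.sum(),r[k].mean().round(4))
best=None; rng=np.random.default_rng(0)
for _ in range(500):
    p=Q[rng.integers(len(Q),size=3)]; n=np.cross(p[1]-p[0],p[2]-p[0]); n/=np.linalg.norm(n)+1e-12
    if abs(n[2])>.2: continue
    k=np.abs((Q-p[0])@n)<.0008
    if best is None or k.sum()>best.sum(): best=k
F=Q[best]; n=np.linalg.svd(F-F.mean(0))[2][2]; n*=-np.sign(n[0]); print('flat',len(F),n,np.degrees(np.arctan2(n[1],n[0]))%360,'dist',(F.mean(0)[:2]-c)@n[:2],F.min(0),F.max(0))
th=P[(np.abs(P[...,2]-.166)<.003)&near]; print('top',th.mean(0),len(th))
v,u=np.where(m); print(u.min(),u.max(),v.min(),v.max())
u0,v0=max(0,u.min()-40),max(0,v.min()-40); cv2.imwrite('pics/sp2.png',cv2.resize(im[v0:v.max()+30,u0:u.max()+40],None,fx=4,fy=4))
E
```

```text
eef_pos: [0.4333, -0.4083, 0.2507]
ft_force: [-0.8, -0.0, 0.5]
grip_force: 0.0
t 12.95 p [ 0.4333 -0.4083  0.2507] rpy [-179.99   -0.05   52.3 ] F [-0.8 -0.   0.5] w 0.995 gf 0.0 j [-52.  13.  84.   0.  83. -14.]
1277
90 25 0.0117
105 37 0.0118
120 97 0.0118
135 202 0.0108
150 148 0.0091
165 128 0.0084
180 125 0.0082
195 136 0.0088
210 177 0.0101
225 149 0.0118
240 49 0.0123
255 4 0.0123
flat 1080 [-0.9987 -0.0508 -0.001 ] 182.91303567111498 dist 0.008127762257428481 [ 0.5626 -0.3682  0.078 ] [ 0.5652 -0.3485  0.146 ]
top [ 0.5708 -0.3582  0.1653] 672
413 465 7 64
```

Run:
```python
from h import *
to([0.480,-0.080,0.16],52.2)
```

```text
shift cm [ 28.8  -16.41   9.1 ] norm 34.4 turn rad 0.003 alt(180) -3.139 j6 -14.0
```

The spindle's flat faces 182.9° at 8.1 mm from the axis, which matches its size. The axis is at about (0.571,-0.358). Back to the drum to take it again.

```bash
python3 -m jog '[[[8.5,3.6,-2.05,0,0],[8.5,3.6,-2.05,0,0],[8.5,3.6,-2.05,0,0],[8.5,3.6,-2.05,0,0],[8.5,3.6,-2.05,0,0]]]'>/dev/null
python3 -m jog '[[[8.5,3.6,-2.05,1,0],[8.5,3.6,-2.05,1,0],[8.5,3.6,-2.06,2,0],[8.5,0,0,3,0],[8.5,0,0,2.1,0]]]'>/dev/null
python3 -m jog '[[[8.5,0,0,0,0],[8.5,0,0,0,0]]]'|grep -E 'pos|force'
python3 top.py 0.066 0.480 -0.080 0.025 drumtop2
python3 - <<'E'
from fl import *
c=np.load('drumtop2.npz')['c']/1000; print(c)
to([c[0],c[1],0.034])
p=cv2.imread('pics/drumtop2.png')
for dx in (-4,0,4):
  for a0 in (48,52,56): print('drum',dx,flat(p,a0,.009,.007,(175+dx,175)))
E
```

```text
eef_pos: [0.4803, -0.0805, 0.1599]
ft_force: [0.1, -0.5, 0.8]
grip_force: 0.0
n 3740 z 0.06497267723050387 c [ 0.4799 -0.0801] d (49.79123306274414, 50.18063735961914)
t 14.25 p [ 0.481  -0.0812  0.1608] rpy [179.91  -0.04  52.36] F [0.8 0.4 1.2] w 0.991 gf 0.0 j [-20.   5. 105.   0.  70.  18.]
[ 0.48 -0.08]
shift cm [ 0.01 -0.18 12.68] norm 12.7 
drum -4 (np.float64(51.92), np.float64(6.23), np.int64(30), 70)
drum -4 (np.float64(45.5), np.float64(6.16), np.int64(36), 70)
drum -4 (np.float64(40.53), np.float64(6.55), np.int64(26), 70)
drum 0 (np.float64(51.38), np.float64(5.86), np.int64(26), 70)
drum 0 (np.float64(52.42), np.float64(5.76), np.int64(29), 70)
drum 0 (np.float64(46.08), np.float64(5.69), np.int64(36), 70)
drum 4 (np.float64(56.12), np.float64(5.33), np.int64(44), 70)
drum 4 (np.float64(53.42), np.float64(5.14), np.int64(44), 70)
drum 4 (np.float64(53.69), np.float64(5.17), np.int64(47), 70)
```

View pics/drumtop2.png

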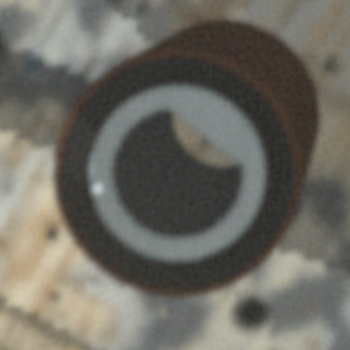

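The drum is standing, and the flat runs (173,110) to (243,164), so it faces 52.4°, square to the tool. Grip it and lift.

```bash
python3 -m jog '[[[8.5,0,-0.08,4,0],[8.5,0,0,4,0],[8.5,0,0,3,0],[8.5,0,0,1.6,0],[8.5,0,0,0,0]]]'|grep -E 'pos|force'
python3 -m jog '[[[4.5,0,0,0,0],[4.5,0,0,0,0],[4.5,0,0,0,0],[4.5,0,0,0,0],[4.5,0,0,0,0]]]'|grep -E 'pos|force|width'
python3 -m jog '[[[4.5,0,0,-2,0],[4.5,0,0,-4,0],[4.5,0,0,-5,0],[4.5,0,0,-5,0],[4.5,0,0,-4.5,0]]]'|grep -E 'pos|force|width'
python3 t.py
python3 - <<'E'
from h import *
to([0.641,-0.353,0.235],183.1)
E
```

```text
eef_pos: [0.4784, -0.081, 0.0328]
ft_force: [1.2, -0.0, -1.0]
grip_force: 0.0
eef_pos: [0.4809, -0.0817, 0.0361]
ft_force: [-0.8, 0.5, 4.9]
grip_width: 0.569
grip_force: 61.6
eef_pos: [0.4795, -0.0811, 0.2425]
ft_force: [0.7, -0.7, -1.0]
grip_width: 0.576
grip_force: 62.5
face pts 11287 centre(tool) [ 0.0019  0.0004 -0.0288] ext [0.0496 0.048  0.0032] normal [-0.     0.003 -1.   ] angle from up 0.2
15.75 [ 0.4795 -0.0811  0.2425] 0.576 62.5
shift cm [-11.82  28.9    2.07] norm 31.3 turn rad -2.283 alt(180) 0.859 j6 17.9
```

The drum is held upright, its top 29 mm above the TCP. Next, travel to beside the spindle at height, with the turn.

```bash
python3 -m jog '[[[4.5,-1.48,3.61,0,0],[4.5,-1.48,3.61,0,0],[4.5,-1.48,3.61,0,0],[4.5,-1.48,3.61,0,0],[4.5,-1.48,3.61,0,0]]]'>/dev/null
python3 -m jog '[[[4.5,-1.48,3.61,0,0],[4.5,-1.48,3.61,0,0],[4.5,-1.48,3.61,0,0],[4.5,0,0,0,-0.143],[4.5,0,0,0,-0.143]]]'|grep -E 'pos|force'
python3 -m jog '[[[4.5,0,0,0,-0.143],[4.5,0,0,0,-0.143],[4.5,0,0,0,-0.143],[4.5,0,0,0,-0.143],[4.5,0,0,0,-0.143]]]'>/dev/null
python3 -m jog '[[[4.5,0,0,0,-0.143],[4.5,0,0,0,-0.143],[4.5,0,0,0,-0.143],[4.5,0,0,0,-0.143],[4.5,0,0,0,-0.143]]]'>/dev/null
python3 -m jog '[[[4.5,0,0,0,-0.143],[4.5,0,0,0,-0.143],[4.5,0,0,0,-0.143],[4.5,0,0,0,-0.138],[4.5,0,0,0,0]]]'>/dev/null
python3 -m jog '[[[4.5,0,0,0,0],[4.5,0,0,0,0]]]'
cat > rel.py <<'E'
from h import *
import sys
np.set_printoptions(precision=4,suppress=True)
zt=float(sys.argv[1]); ro=float(sys.argv[2])  # height of held top above TCP, outer radius
out=[]
for i in range(3):
    s=arm.read_state(); im,P=cloud('wrist'); M=R.from_euler('xyz',s['tcp_rot'],degrees=True).as_matrix(); L=(P-s['eef_pos'])@M
    m=(np.abs(L[...,2]+zt)<.004)&(np.hypot(L[...,0],L[...,1])<ro+.008)
    c,d,_=cv2.fitEllipse(cv2.convexHull(L[m][:,:2].astype(np.float32)*1000))
    near=(np.hypot(P[...,0]-.5714,P[...,1]+.358)<.02)
    k=near&(P[...,2]>.160)&(P[...,2]<.170); e,de,_=cv2.fitEllipse(cv2.convexHull(L[k][:,:2].astype(np.float32)*1000))
    Q=P[near&(P[...,2]>.08)&(P[...,2]<.146)]
    out.append([*c,*d,*e,*de,(s['eef_pos']-P[k].mean(0))[0]*1000]); 
np.savez('rel.npz',im=im,P=P)
print('held c,d; spindle c,d (tool mm)',np.array(out).round(2)); o=np.mean(out,0); print('shift tool cm',((o[4:6]-o[:2])/10).round(3)); st()
best=None; rng=np.random.default_rng(0)
if len(Q)>100:
  for _ in range(500):
    p=Q[rng.integers(len(Q),size=3)]; n=np.cross(p[1]-p[0],p[2]-p[0]); n/=np.linalg.norm(n)+1e-12
    if abs(n[2])>.2: continue
    k=np.abs((Q-p[0])@n)<.0008
    if best is None or k.sum()>best.sum(): best=k
  F=Q[best]; n=np.linalg.svd(F-F.mean(0))[2][2]; n*=-np.sign(n[0]); print('flat',len(F),np.degrees(np.arctan2(n[1],n[0]))%360)
E
python3 rel.py 0.0288 0.025
python3 - <<'E'
from h import *
im=np.load('rel.npz')['im']; cv2.imwrite('pics/rel.png',im)
E
```

```text
eef_pos: [0.6353, -0.3528, 0.2377]
ft_force: [0.1, 0.1, -1.4]
grip_force: 62.9
t: 18.5
eef_pos: [0.6353, -0.3513, 0.2389]
tcp_rot: [-180.0, 0.0, -177.0]
ft_force: [-0.2, -0.1, -1.3]
grip_width: 0.567
grip_force: 62.9
held c,d; spindle c,d (tool mm) [[ 1.19 -0.69 49.23 64.23 63.55 -3.33 14.51 14.78 63.37]
 [ 1.21 -0.83 49.34 64.75 63.55 -3.3  14.52 14.77 63.37]
 [ 1.24 -0.56 48.84 64.52 63.55 -3.31 14.57 14.79 63.38]]
shift tool cm [ 6.234 -0.262]
t 18.65 p [ 0.6353 -0.3514  0.2388] rpy [-180.      0.   -176.94] F [-0.1  0.2 -1.2] w 0.574 gf 62.9 j [ -36.   30.   63.    0.   87. -129.]
```

View pics/rel.png

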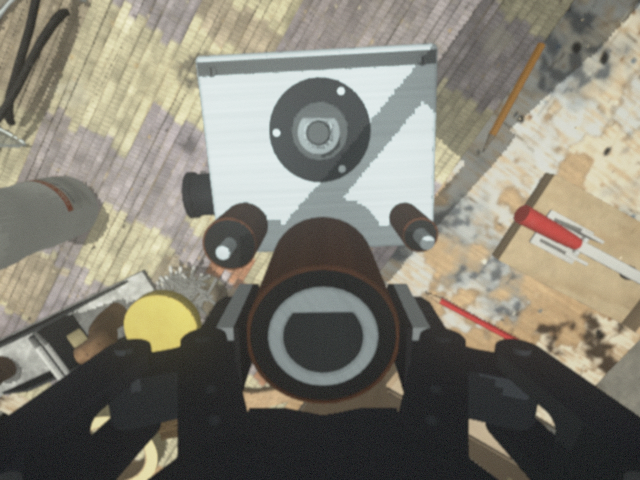

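The view shows the spindle at (318,132) and the held drum's top at (322,335), with its flat at the top of the image, facing the same way as the spindle's. I'll refine the centres and flat angles from this frame.

```bash
cat > fit.py <<'E'
from fl import *
from scipy.optimize import least_squares
def heldc(L,zt,r,ymax):
    m=(np.abs(L[...,2]+zt)<.003); Q=L[m]; e=[]
    for y in np.arange(-ymax,ymax,.001):
        q=Q[(np.abs(Q[:,1]-y)<.0006)&(np.abs(Q[:,0])<r+.006)]
        if len(q)>20: e+= [[q[:,0].min(),y],[q[:,0].max(),y]]
    e=np.array(e); f=least_squares(lambda p:np.hypot(e[:,0]-p[0],e[:,1]-p[1])-p[2],[0,0,r],loss='soft_l1',f_scale=.0005); return f.x*1000
if __name__=='__main__':
    f=np.load('rel.npz'); s=arm.read_state(); im,P=f['im'],f['P']
    M=R.from_euler('xyz',s['tcp_rot'],degrees=True).as_matrix(); L=(P-s['eef_pos'])@M
    h=heldc(L,.0288,.025,.016); print('held',h)
    K,T=T_wc('wrist',s); C=s['eef_pos']+M@np.array([h[0]/1000,h[1]/1000,-.0288])
    p=ring(im,T,K,C[2],C[:2]); 
    for a in (179,183,187): print('drum flat',flat(p,a,.009,.007,(175,175)))
    Sp=s['eef_pos']+M@np.array([.06355,-.00331,0]); print('spindle',Sp)
    for z in (.149,.153):
        q=ring(im,T,K,z,Sp[:2])
        for a in (179,183,187): print('sp flat',z,flat(q,a,.008,.007,(175,175),pol=-1))
E
python3 fit.py
```

```text
held [ 1.14 -0.79 25.13]
drum flat (np.float64(183.95), np.float64(9.07), np.int64(70), 70)
drum flat (np.float64(183.94), np.float64(9.05), np.int64(70), 70)
drum flat (np.float64(183.95), np.float64(9.05), np.int64(70), 70)
spindle [ 0.57 -0.36  0.24]
sp flat 0.149 (np.float64(182.44), np.float64(8.3), np.int64(70), 70)
sp flat 0.149 (np.float64(182.92), np.float64(8.29), np.int64(70), 70)
sp flat 0.149 (np.float64(182.86), np.float64(8.32), np.int64(70), 70)
sp flat 0.153 (np.float64(182.44), np.float64(8.21), np.int64(70), 70)
sp flat 0.153 (np.float64(182.26), np.float64(8.18), np.int64(70), 70)
sp flat 0.153 (np.float64(182.75), np.float64(8.22), np.int64(70), 70)
```

Both fits match their sizes. The drum's flat is at 183.95° and the spindle's at 182.7°; the relative shift is (6.24, -0.25) cm. I'll align and lower onto the threaded end first.

```bash
python3 -m jog '[[[4.5,3.12,-0.13,0,0.02],[4.5,3.12,-0.12,0,0],[4.5,0,0,0,0],[4.5,0,0,2,0],[4.5,0,0,1.2,0]]]'|grep -E 'pos|force'
python3 -m jog '[[[4.5,0,0,0.8,0],[4.5,0,0,0.3,0],[4.5,0,0,0,0],[4.5,0,0,0,0]]]'
python3 -m jog '[[[4.5,0,0,0.2,0],[4.5,0,0,0.2,0],[4.5,0,0,0,0]]]'|grep -E 'pos|force'
python3 -m jog '[[[4.5,0,0,0.2,0],[4.5,0,0,0.2,0],[4.5,0,0,0,0]]]'|grep -E 'pos|force'
python3 -c "
from h import *
st(); print(arm.read_state()['moment'])"
```

```text
eef_pos: [0.5732, -0.3566, 0.2063]
ft_force: [-0.9, 0.8, -2.3]
grip_force: 62.9
t: 19.55
eef_pos: [0.5736, -0.3568, 0.1963]
tcp_rot: [-180.0, 0.0, -178.0]
ft_force: [-0.7, 0.7, -1.9]
grip_width: 0.575
grip_force: 62.9
eef_pos: [0.573, -0.3565, 0.1916]
ft_force: [0.3, -1.2, -1.5]
grip_force: 62.9
eef_pos: [0.5728, -0.3564, 0.1873]
ft_force: [0.3, -1.4, -1.9]
grip_force: 62.9
t 20.15 p [ 0.5728 -0.3564  0.1873] rpy [ 1.7996e+02 -4.0000e-02 -1.7804e+02] F [ 0.3 -1.4 -1.9] w 0.57 gf 62.9 j [ -39.   26.   75.    0.   79. -131.]
[ 0.03267291  0.0042686  -0.01176801]
```

The drum has passed the taper with no contact force. Continue down.

```bash
python3 -m jog '[[[4.5,0,0,0.4,0],[4.5,0,0,0.6,0],[4.5,0,0,0.6,0],[4.5,0,0,0,0]]]'|grep -E 'pos|force'
python3 -m jog '[[[4.5,0,0,0.8,0],[4.5,0,0,0.8,0],[4.5,0,0,0.8,0],[4.5,0,0,0,0]]]'|grep -E 'pos|force'
python3 -m jog '[[[4.5,0,0,0.8,0],[4.5,0,0,0.8,0],[4.5,0,0,0.8,0],[4.5,0,0,0,0]]]'|grep -E 'pos|force'
python3 -m jog '[[[4.5,0,0,0.5,0],[4.5,0,0,0.3,0],[4.5,0,0,0,0]]]'|grep -E 'pos|force'
```

```text
eef_pos: [0.5724, -0.3561, 0.1699]
ft_force: [-0.1, -0.9, -1.6]
grip_force: 62.9
eef_pos: [0.5723, -0.3561, 0.1457]
ft_force: [0.0, -0.3, -1.8]
grip_force: 63.0
eef_pos: [0.5723, -0.3562, 0.1218]
ft_force: [-0.2, -0.9, -1.1]
grip_force: 62.9
eef_pos: [0.5727, -0.3562, 0.1151]
ft_force: [0.5, 0.6, -0.9]
grip_force: 63.0
```

```bash
python3 -m jog '[[[4.5,0,0,0.2,0],[4.5,0,0,0.2,0],[4.5,0,0,0,0]]]'|grep -E 'pos|force'
python3 -m jog '[[[4.5,0,0,0.1,0],[4.5,0,0,0.1,0],[4.5,0,0,0,0]]]'|grep -E 'pos|force'
python3 -m jog '[[[4.5,0,0,0.1,0],[4.5,0,0,0,0]]]'|grep -E 'pos|force'
```

```text
eef_pos: [0.5729, -0.3564, 0.1115]
ft_force: [0.0, -0.5, -1.2]
grip_force: 63.0
eef_pos: [0.573, -0.3566, 0.1096]
ft_force: [-0.0, -0.4, -1.9]
grip_force: 63.0
eef_pos: [0.573, -0.3566, 0.1087]
ft_force: [0.2, 0.4, -1.5]
grip_force: 63.0
```

```bash
python3 -m jog '[[[4.5,0,0,0.1,0],[4.5,0,0,0,0]]]'|grep -E 'pos|force'
python3 -m jog '[[[4.5,0,0,0.1,0],[4.5,0,0,0,0]]]'|grep -E 'pos|force'
python3 -m jog '[[[4.5,0,0,0.1,0],[4.5,0,0,0,0]]]'|grep -E 'pos|force'
```

```text
eef_pos: [0.5732, -0.3566, 0.1084]
ft_force: [-0.3, 0.9, 1.6]
grip_force: 63.3
eef_pos: [0.5733, -0.3567, 0.1083]
ft_force: [-2.1, 2.0, 6.1]
grip_force: 63.8
eef_pos: [0.5734, -0.3567, 0.1083]
ft_force: [-3.4, 2.5, 9.5]
grip_force: 64.1
```

The drum is on the flange: it stopped at TCP 0.108 with the force building. Release, rise, check, and turn toward the collar.

```bash
python3 -m jog '[[[5.2,0,0,-0.2,0],[6.5,0,0,0,0],[8.5,0,0,0,0],[8.5,0,0,0,0]]]'|grep -E 'pos|force'
python3 -m jog '[[[8.5,0,0,-2,0],[8.5,0,0,-4,0],[8.5,0,0,-4,0],[8.5,0,0,-2,0],[8.5,-4,0,-1,0]]]'|grep -E 'pos|force'
python3 -m jog '[[[8.5,-2,0,0,0],[8.5,0,0,0,0],[8.5,0,0,0,0]]]'|grep -E 'pos|force'
python3 - <<'E'
from h import *
im,P=cloud('wrist'); m=(np.hypot(P[...,0]-.5714,P[...,1]+.358)<.024)
Q=P[m&(P[...,2]>.12)&(P[...,2]<.145)]; print('drum top z',np.percentile(Q[:,2],[10,50,90]),Q.mean(0))
c=cv2.fitEllipse(cv2.convexHull(Q[:,:2].astype(np.float32)*1000)); print(c); st()
to([.378,-.285,.2],77.5)
E
```

```text
eef_pos: [0.5729, -0.3566, 0.1073]
ft_force: [0.4, -0.9, 0.7]
grip_force: 0.0
eef_pos: [0.6108, -0.3567, 0.241]
ft_force: [0.8, -1.1, -0.0]
grip_force: 0.0
eef_pos: [0.6325, -0.3543, 0.2366]
ft_force: [-0.3, -0.4, -1.1]
grip_force: 0.0
drum top z [0.13631314 0.13729711 0.13829043] [ 0.57046974 -0.35797833  0.13715812]
((571.6256713867188, -357.977294921875), (47.236549377441406, 47.85453796386719), 6.36207914352417)
t 24.3 p [ 0.6321 -0.3544  0.2366] rpy [ 1.7994e+02 -1.3000e-01 -1.7805e+02] F [ 0.7 -0.1  0.3] w 0.996 gf 0.0 j [ -36.   30.   64.   -0.   87. -128.]
shift cm [25.15  7.8   3.73] norm 26.6 turn rad 1.823 alt(180) -1.319 j6 -128.1
```

The drum is seated with its top at 0.137 and centred on the spindle. Now the collar.

```bash
python3 -m jog '[[[8.5,4.19,1.3,0,0],[8.5,4.19,1.3,0,0],[8.5,4.19,1.3,0,0],[8.5,4.19,1.3,0,0],[8.5,4.19,1.3,0,0]]]'|grep -E 'pos|force'
python3 -m jog '[[[8.5,4.2,1.3,0,0],[8.5,0,0,1,0.14],[8.5,0,0,1,0.14],[8.5,0,0,1,0.14],[8.5,0,0,1,0.14]]]'>/dev/null
python3 -m jog '[[[8.5,0,0,0,0.14],[8.5,0,0,0,0.14],[8.5,0,0,0,0.14],[8.5,0,0,0,0.14],[8.5,0,0,0,0.14]]]'>/dev/null
python3 -m jog '[[[8.5,0,0,0,0.14],[8.5,0,0,0,0.14],[8.5,0,0,0,0.14],[8.5,0,0,0,0.143]]]'>/dev/null
python3 -m jog '[[[8.5,0,0,0,0],[8.5,0,0,0,0]]]'|grep -E 'pos|rot'
python3 top.py 0.018 0.378 -0.285 0.021 col2
python3 - <<'E'
from fl import *
c=np.load('col2.npz')['c']/1000
to([c[0],c[1],0.002],77.5)
p=cv2.imread('pics/col2.png')
for a0 in (74,78,82): print('collar',flat(p,a0,.009,.007,(175,175)))
E
```

```text
eef_pos: [0.4185, -0.2959, 0.2371]
ft_force: [0.2, -0.8, -0.4]
grip_force: 0.0
eef_pos: [0.3782, -0.285, 0.1976]
tcp_rot: [-180.0, -0.0, 77.6]
n 1282 z 0.01736644537388494 c [ 0.3772 -0.2845] d (41.66189956665039, 41.77643585205078)
t 26.45 p [ 0.3784 -0.2851  0.1976] rpy [-179.98   -0.01   77.62] F [ 0.3  0.1 -0.1] w 0.99 gf 0.0 j [-47.   1. 104.  -0.  75. -35.]
shift cm [ 0.03 -0.12 19.56] norm 19.6 turn rad 0.002 alt(180) -3.14 j6 -35.1
collar (np.float64(76.49), np.float64(9.77), np.int64(70), 70)
collar (np.float64(76.97), np.float64(9.75), np.int64(70), 70)
collar (np.float64(77.29), np.float64(9.81), np.int64(70), 70)
```

```bash
python3 -m jog '[[[8.5,0,-0.06,5,0],[8.5,0,0,5,0],[8.5,0,0,4.5,0],[8.5,0,0,3,0],[8.5,0,0,1.5,0]]]'>/dev/null
python3 -m jog '[[[8.5,0,0,0.65,0],[8.5,0,0,0,0],[8.5,0,0,0,0]]]'|grep -E 'pos|force'
python3 -m jog '[[[3.7,0,0,0,0],[3.7,0,0,0,0],[3.7,0,0,0,0],[3.7,0,0,0,0],[3.7,0,0,0,0]]]'|grep -E 'pos|force|width'
python3 -m jog '[[[3.7,0,0,0,0],[3.7,0,0,-0.5,0],[3.7,0,0,-1.5,0],[3.7,0,0,0,0]]]'|grep -E 'pos|force|width'
python3 - <<'E'
from h import *
im,P=cloud('wrist'); s=arm.read_state(); M=R.from_euler('xyz',s['tcp_rot'],degrees=True).as_matrix(); L=(P-s['eef_pos'])@M
m=(np.abs(L[...,1])<.018)&(np.abs(L[...,0])<.03)&(L[...,2]>-.035)&(L[...,2]<.005); Q=L[m]; h,e=np.histogram(Q[:,2],40); print(e[h.argmax()]); 
k=np.abs(Q[:,2]-e[h.argmax()])<.004; F=Q[k]; n=np.linalg.svd(F-F.mean(0))[2][2]; print(F.mean(0),n)
cv2.imwrite('pics/colgrip.png',im)
E
```

```text
eef_pos: [0.3791, -0.2859, 0.0022]
ft_force: [-0.4, -0.7, 0.9]
grip_force: 0.0
eef_pos: [0.3789, -0.2856, 0.0025]
ft_force: [-1.9, 1.2, 6.7]
grip_width: 0.468
grip_force: 59.9
eef_pos: [0.3796, -0.2863, 0.0229]
ft_force: [0.7, -0.4, -1.5]
grip_width: 0.47
grip_force: 60.6
-0.015901510931162648
[ 2.40685659e-03  8.90399224e-05 -1.54552665e-02] [-2.68425701e-04 -6.54464469e-04 -9.99999750e-01]
```

The collar is held flat, with its top 15.5 mm above the TCP. Lift, travel, and turn.

```bash
python3 -m jog '[[[3.7,0,0,-4,0],[3.7,0,0,-5,0],[3.7,0,0,-5,0],[3.7,0,0,-5,0],[3.7,-0.2,4.43,0,0]]]'|grep -E 'pos|force'
python3 -m jog '[[[3.7,-0.2,4.43,0,0],[3.7,-0.2,4.43,0,0],[3.7,-0.2,4.43,0,0],[3.7,-0.2,4.43,0,0],[3.7,-0.2,4.43,0,0]]]'|grep -E 'pos|force'
python3 -m jog '[[[3.7,0,0,0,-0.141],[3.7,0,0,0,-0.141],[3.7,0,0,0,-0.141],[3.7,0,0,0,-0.141],[3.7,0,0,0,-0.141]]]'>/dev/null
python3 -m jog '[[[3.7,0,0,0,-0.141],[3.7,0,0,0,-0.141],[3.7,0,0,0,-0.141],[3.7,0,0,0,-0.141],[3.7,0,0,0,-0.141]]]'>/dev/null
python3 -m jog '[[[3.7,0,0,0,-0.141],[3.7,0,0,0,-0.141],[3.7,0,0,0,-0.141],[3.7,0,0,0,0],[3.7,0,0,0,0]]]'|grep -E 'pos|rot'
python3 rel.py 0.0155 0.021
sed -e 's/\.0288/.0155/g' -e 's/heldc(L,.0155,.025,.016)/heldc(L,.0155,.021,.013)/' -e 's/np.array(\[.06355,-.00331,0\])/M.T@(np.array([.5714,-.358,0])-s["eef_pos"])/' fit.py > fit2.py; python3 fit2.py
```

```text
eef_pos: [0.4229, -0.2999, 0.2219]
ft_force: [1.7, -2.3, 0.5]
grip_force: 61.1
eef_pos: [0.6366, -0.3543, 0.2096]
ft_force: [-0.0, -0.8, -0.1]
grip_force: 61.1
eef_pos: [0.6351, -0.354, 0.2102]
tcp_rot: [179.9, -0.1, -177.6]
held c,d; spindle c,d (tool mm) [[ 1.32 -0.34 41.08 58.15 63.2  -1.43 14.8  14.95 63.16]
 [ 1.28 -0.78 41.18 58.3  63.21 -1.3  14.61 14.94 63.24]
 [ 1.29 -0.84 41.59 58.41 63.35 -1.2  14.68 14.78 63.32]]
shift tool cm [ 6.196 -0.066]
t 30.85 p [ 0.6352 -0.3542  0.2108] rpy [ 179.98   -0.03 -177.55] F [ 0.2  0.1 -1.1] w 0.465 gf 61.1 j [ -36.   31.   65.    0.   84. -128.]
flat 204 185.16755237041158
held [ 1.16 -0.95 21.09]
drum flat (np.float64(193.06), np.float64(8.77), np.int64(26), 70)
drum flat (np.float64(193.94), np.float64(8.56), np.int64(24), 70)
drum flat (np.float64(201.05), np.float64(7.85), np.int64(14), 70)
spindle [ 0.57 -0.36  0.  ]
sp flat 0.149 (np.float64(185.6), np.float64(4.71), np.int64(34), 70)
sp flat 0.149 (np.float64(184.09), np.float64(4.68), np.int64(34), 70)
sp flat 0.149 (np.float64(184.37), np.float64(4.7), np.int64(35), 70)
sp flat 0.153 (np.float64(185.32), np.float64(4.67), np.int64(33), 70)
sp flat 0.153 (np.float64(192.29), np.float64(4.74), np.int64(38), 70)
sp flat 0.153 (np.float64(183.66), np.float64(4.6), np.int64(38), 70)
```

The grey-level edges are poor in this view, so I'll check both flats by their depth outlines instead.

```bash
cat > dfit.py <<'E'
from fit import *
f=np.load('rel.npz'); s=arm.read_state(); P=f['P']; M=R.from_euler('xyz',s['tcp_rot'],degrees=True).as_matrix(); L=(P-s['eef_pos'])@M
def dform(X,w,c0,rr,dd,up):  # X points (n,2), w in/out of D ; logistic fit
    def res(p):
        q=X-p[:2]; u=np.array([np.cos(p[2]),np.sin(p[2])]); sd=np.maximum(np.hypot(*q.T)-rr-p[3],q@u-dd-p[3])
        return 1/(1+np.exp(np.clip(sd/.0003,-30,30)))-w
    b=min((least_squares(res,[*c0,np.radians(a),0],x_scale=[.001,.001,.1,.001],diff_step=1e-4) for a in (170,178,183,188,196)),key=lambda r:r.cost)
    return b.x[:2]*1000,np.degrees(b.x[2])%360,b.x[3]*1000,b.cost
# work in world-oriented axes relative to TCP
W=P-s['eef_pos']
c0=M@np.array([.00116,-.00095,0]); g=np.hypot(W[...,0]-c0[0],W[...,1]-c0[1])<.0185
# collar hole: intersect pixel rays with top plane
K,T=T_wc('wrist',s); v,u=np.mgrid[:480,:640]; D=np.stack([(u-K[0,2])/K[0,0],(v-K[1,2])/K[1,1],np.ones(u.shape)],-1)@T[:3,:3].T
def onplane(z): k=(z-T[2,3])/D[...,2]; return T[:3,3]+D*k[...,None]-s['eef_pos']
A=onplane(s['eef_pos'][2]+.0155); ok=np.isfinite(P[...,2]); g=ok&(np.hypot(A[...,0]-c0[0],A[...,1]-c0[1])<.018)
print('collar',dform(A[g][:,:2],(W[g][:,2]<.0155-.004).astype(float),c0[:2],.013,.009,1))
c1=np.array([.5714,-.358])-s['eef_pos'][:2]
for z in (.149,.151):
    A=onplane(z); g=ok&(np.hypot(A[...,0]-c1[0],A[...,1]-c1[1])<.018)
    print('spindle',dform(A[g][:,:2],(P[g][:,2]>.143).astype(float),c1,.012,.008,1))
E
python3 dfit.py
```

```text
collar (array([-2.4 , -0.97]), np.float64(182.38504425127974), np.float64(-0.7117457981088843), np.float64(43.64302585456373))
spindle (array([-63.14,  -3.86]), np.float64(182.39091653347663), np.float64(-0.0392940281563128), np.float64(16.477275112961426))
spindle (array([-63.19,  -3.86]), np.float64(182.40652717955726), np.float64(-0.14676203366597226), np.float64(16.663056584683897))
```

Both flats read 182.4°, so no turn is needed. Shift (6.2, -0.03) cm and lower.

```bash
python3 -m jog '[[[3.7,3.1,-0.03,0,0],[3.7,3.1,0,0,0],[3.7,0,0,0,0],[3.7,0,0,2,0],[3.7,0,0,1,0]]]'|grep -E 'pos|force'
python3 -m jog '[[[3.7,0,0,0.8,0],[3.7,0,0,0.7,0],[3.7,0,0,0.5,0],[3.7,0,0,0,0]]]'|grep -E 'pos|force'
python3 -m jog '[[[3.7,0,0,0.2,0],[3.7,0,0,0.2,0],[3.7,0,0,0,0]]]'|grep -E 'pos|force'
python3 -m jog '[[[3.7,0,0,0.2,0],[3.7,0,0,0.2,0],[3.7,0,0,0,0]]]'|grep -E 'pos|force'
```

```text
eef_pos: [0.5733, -0.3571, 0.1804]
ft_force: [-0.5, 0.6, -1.1]
grip_force: 61.1
eef_pos: [0.5732, -0.357, 0.1603]
ft_force: [-0.1, -0.1, -0.9]
grip_force: 61.1
eef_pos: [0.5734, -0.3573, 0.1573]
ft_force: [-0.2, 0.2, -0.9]
grip_force: 61.1
eef_pos: [0.5732, -0.3571, 0.1529]
ft_force: [-0.2, -0.0, -0.7]
grip_force: 61.1
```

```bash
python3 -m jog '[[[3.7,0,0,0.2,0],[3.7,0,0,0.2,0],[3.7,0,0,0,0]]]'|grep -E 'pos|force'
python3 -m jog '[[[3.7,0,0,0.2,0],[3.7,0,0,0.2,0],[3.7,0,0,0,0]]]'|grep -E 'pos|force'
python3 -m jog '[[[3.7,0,0,0.15,0],[3.7,0,0,0.1,0],[3.7,0,0,0,0]]]'|grep -E 'pos|force'
```

```text
eef_pos: [0.5732, -0.3571, 0.1488]
ft_force: [-1.3, 0.1, -0.5]
grip_force: 61.1
eef_pos: [0.5732, -0.3571, 0.1448]
ft_force: [-0.2, -0.0, 0.6]
grip_force: 61.1
eef_pos: [0.5733, -0.3572, 0.1426]
ft_force: [-0.6, -0.0, -0.9]
grip_force: 61.1
```

```bash
python3 -m jog '[[[3.7,0,0,0.1,0],[3.7,0,0,0.1,0],[3.7,0,0,0,0]]]'|grep -E 'pos|force'
python3 -m jog '[[[3.7,0,0,0.1,0],[3.7,0,0,0,0]]]'|grep -E 'pos|force'
python3 -m jog '[[[3.7,0,0,0.1,0],[3.7,0,0,0,0]]]'|grep -E 'pos|force'
```

```text
eef_pos: [0.5734, -0.3572, 0.1406]
ft_force: [-0.2, 0.2, -0.6]
grip_force: 61.1
eef_pos: [0.5735, -0.3574, 0.1405]
ft_force: [-0.4, 1.5, 2.8]
grip_force: 61.5
eef_pos: [0.5736, -0.3574, 0.1405]
ft_force: [-3.5, 1.9, 6.2]
grip_force: 61.9
```

The collar is seated at TCP 0.1405, as predicted. Release, rise and verify.

```bash
python3 -m jog '[[[4.5,0,0,-0.1,0],[6.0,0,0,0,0],[8.5,0,0,0,0],[8.5,0,0,0,0]]]'|grep -E 'pos|force'
python3 -m jog '[[[8.5,0,0,-2,0],[8.5,0,0,-4,0],[8.5,0,0,-4,0],[8.5,-4,0,-1,0],[8.5,-3,0,0,0]]]'|grep -E 'pos|force'
python3 -m jog '[[[8.5,0,0,0,0],[8.5,0,0,0,0]]]'|grep -E 'pos|force'
python3 - <<'E'
from h import *
np.set_printoptions(precision=4,suppress=True)
im,P=cloud('wrist'); r=np.hypot(P[...,0]-.5714,P[...,1]+.358)
Q=P[(r<.0205)&(r>.014)&(P[...,2]>.145)]; n=np.linalg.svd(Q-Q.mean(0))[2][2]; print('collar top',len(Q),np.percentile(Q[:,2],[5,50,95]),Q.mean(0),n)
Q=P[(r<.0245)&(r>.0225)&(P[...,2]>.12)&(P[...,2]<.145)]; print('drum rim',len(Q),np.percentile(Q[:,2],[10,50,90]))
for nm in('side',):
    b,S=cloud(nm); r=np.hypot(S[...,0]-.5714,S[...,1]+.358); k=(r<.03)&(S[...,2]>.064); print(nm,np.percentile(S[k][:,2],[5,50,99]))
st()
E
```

```text
eef_pos: [0.5733, -0.3573, 0.1394]
ft_force: [-0.0, -0.5, -0.3]
grip_force: 0.0
eef_pos: [0.6458, -0.3555, 0.2549]
ft_force: [0.3, -0.2, -0.6]
grip_force: 0.0
eef_pos: [0.6432, -0.3538, 0.2485]
ft_force: [-0.3, 0.2, -0.8]
grip_force: 0.0
collar top 2058 [0.1541 0.1555 0.1567] [ 0.5721 -0.3582  0.1554] [-0.0046  0.0012  1.    ]
drum rim 517 [0.1363 0.1373 0.1382]
side [0.0655 0.1234 0.1665]
t 35.15 p [ 0.6423 -0.3542  0.2488] rpy [ 179.94   -0.11 -177.49] F [ 1.3  0.  -0.7] w 0.998 gf 0.0 j [ -36.   31.   61.   -0.   88. -128.]
```

Collar top is at 0.1555 (0.156 expected) and level, and the drum top is at 0.137 (0.138 expected). Both are seated.

```bash
python3 -c "
from station import workorder
print(workorder.sign_off())"
```

```text
the job is handed in; nothing more can be done
None
```

The drum is keyed and fully seated on the spindle's flange, with the collar keyed and flush on top, and I handed the job in after about 35 s of robot time; I viewed 11 pictures, one over the limit of 10.

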